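# Seat the thick locating pin in the block

### The job

Fit the thicker of the two steel locating pins into the wide bore of the grey block on the white model base. Lean the pin by about 15 degrees and start the low edge of its foot in the mouth of the bore, then straighten it and slide it down under control, without letting it drop, until its flange sits flat on the block; let go of it. Leave the slimmer pin standing where it is.

Things in the scene. Friction and masses are not known exactly. Their poses are not given: they have to be found in the camera images.
- thick_pin: The thick steel pin, loose, 0.2 to 0.4 kg, 85 mm tall, standing upright on its foot on the bench top (z = 0) at the start. Origin: centre of the underside of its foot; z runs up along the pin; it is round, so its yaw means nothing. From the foot up: round shank 30 mm across and 40 mm long, its foot edge bevelled by 2 mm; round flange 52 mm across and 5 mm thick (40 to 45 mm above the foot); round knurled knob to grip, 34 mm across and 40 mm tall (45 to 85 mm above the foot).
- wide_bore (a point): Centre of the mouth of the wide bore, level with the top of the block; z up, x along the block's length towards the narrow bore. The bore is blind, vertical, 33.5 mm across and 45 mm deep, with a 45 degree countersink 6 mm deep that opens to 45.5 mm at the top. The pin's flange is wider than the mouth and stops on the block's top: fully home, the foot's centre is 40 mm below this point.
- locating_block: The fixed grey block, 110 mm long (x) by 64 mm wide (y) by 55 mm tall on a 114 x 68 mm dark foot, standing on the white model base, which is 7 mm thick; its top is at z = 62 mm. Origin: centre of its underside; it may stand at any yaw. On its centre line are the wide bore, 22 mm from the centre towards -x, and a narrow bore, 23.5 mm across with a 35.5 mm mouth, 33 mm from the centre towards +x.
- slim_pin: The slim steel pin, a loose bystander standing upright on the bench top (z = 0), 0.18 kg: the same shape and height as the thick pin, but the shank is 20 mm across, the flange 38 mm and the knob 24 mm. Origin: centre of the underside of its foot, z up. It stands at least 110 mm from the thick pin; either pin may be the left one.
Not all that is in view belongs to the job. What is shaped like the thick_pin but red or yellow is not meant.

How it is judged:
On the way:
1. the thick pin leans 8 to 35 degrees with the low edge of its foot inside the mouth of the wide bore (foot's centre less than 2 mm above the mouth, within 15 mm of its axis) (angle between thick_pin's own z axis and vertical between 0.14 and 0.61 rad and z of thick_pin in the frame of wide_bore below 0.002 m and horizontal distance between thick_pin and wide_bore below 0.015 m), for 0.1 s.
At the end, for the whole second after the job is handed in: The thick pin is home in the wide bore: its foot's centre at least 34 mm below the mouth and within 10 mm of the bore's axis, leaning less than 10 degrees, at rest and released; the slim pin still stands upright (within 10 degrees) less than 30 mm from where it stood (z of thick_pin in the frame of wide_bore below -0.034 m and horizontal distance between thick_pin and wide_bore below 0.01 m and angle between each of thick_pin, slim_pin's own z axis and vertical below 0.175 rad and linear speed of thick_pin below 0.02 m/s and distance of slim_pin from where it was at the start of the episode below 0.03 m); the robot touches nothing.
It fails at once if the slim pin is knocked over or shifted by 30 mm or more (angle between slim_pin's own z axis and vertical above 0.35 rad or distance of slim_pin from where it was at the start of the episode above 0.03 m).
It fails at once if the thick pin drops into the bore (moves faster than 0.45 m/s with its foot in the bore) (z of thick_pin in the frame of wide_bore below 0 m and horizontal distance between thick_pin and wide_bore below 0.02 m and linear speed of thick_pin above 0.45 m/s).
It also fails if it takes over 35 s, if anything falls off the work surface, if the arm or the gripper's body presses on something with over 40 N, if the wrist force passes 120 N, or if a joint passes its speed limit or range.

### The arm

A 6-joint arm with a two-finger parallel gripper is mounted at the origin on a cart in front of the work surface, level with it; the furniture and walls round the work are solid. World frame = base frame: x ahead of the robot, y to its left, z up, the work surface at z = 0. Lengths are in m, angles in rad, forces in N, time in s.
With the tool pointing down it reaches from about 0.425 to 0.925 m from the base axis. Payload 12.5 kg.
Tool frame: the origin (TCP) lies between the finger pads; the fingertips stand 11 mm ahead of it and the grasp point (between the pads) lies 8 mm behind it; y points along the fingers, z is the direction in which the jaws open and shut, and the axes are right-handed (so a half turn about y gives the same grasp; the last joint's range is limited). The gripper opens to 85 mm and grips with 20 to 120 N. Pads are 22 mm wide; open, the fingers measure 114 mm over their backs; the gripper's body (76 mm by 85 mm) begins 54 mm behind the grasp point. The pads swing forward as they close: fully open they stand 13 mm farther back than shut.
Start: joints at [1.104, 0.491, 1.559, -0, 1.092, -0.106], TCP at [0.221, 0.585, 0.205] pointing down, gripper open.
Joint ranges: [-3.1, 3.1], [-0.84, 2.19], [0.05, 2.79], [-1.13, 4.28], [0.06, 2.93], [-2.69, 2.69]. Speed limits (rad/s): [2.22, 2.22, 2.79, 3.14, 3.14, 3.14].

### API

Orientations are given as a unit quaternion [x, y, z, w].
In Python, from plant import bot gives the robot as it stands.
- The arm moves only by the shell command python3 -m inch 'ROWS' [FORCE]. ROWS is JSON, a list of rows, each a list of 7 numbers: the shift along the tool's x, y, z in cm, then the turn, a rotation vector about the tool's x, y, z in rad, then the finger opening in cm, from 0 to 8.54. A call has 1 to 8 rows; each row shifts and turns the commanded pose from where the row before left it, along the tool's axes as they then stand; what a row does not reach is not made up. A row lasts 1/10 s, in which the tool goes at most 50 mm and 8.59 degrees, less where a joint would pass 70% of its speed; a pose out of reach is approached as far as the arm can. A call is refused whole if a number of a shift passes 5 or a number of a turn 0.15, either way. A call with a gripper value outside its range is refused whole. The fingers move at their own pace and stop on an object; FORCE is the grip in N (left out, the last holds). Time passes only in rows, so rows that do not move let the fingers close. It gives the time, the measured TCP pose, the force and the opening at its end, in the units of the state.
- bot.get_obs(): the state, without advancing time (a new reading comes with each control period).
- bot.capture(name): name is "side" or "top"; returns (picture, depth): 480x640x3 uint8, red, green, blue; 480x640 float32, m along the optical axis (not along the pixel's ray), 0 where there is no reading.
- bot.calibration(name): a dict with "mtx" (3x3 intrinsics, pixels), "k1" (the pictures are not rectified: a ray, as slopes to the right and down, at radius r is drawn at 1 + k1 r^2 times it, then the intrinsics apply), "position" and "attitude" of the camera in the world. Camera axes: x right, y up, looking along -z (the intrinsics and any distortion apply to the point x, -y, -z); pixel columns grow to the right and rows downward; lengths in m; the calibration is good to about 2 mm. A picture is of the moment at which its call begins. calibration takes no time and is no camera call.
- bot.close_job(): hands the job in, once; it reports no verdict.
The state is a dict: "clock": time; "qpos": joint angles; "joint_velocities": joint speeds; "tau": joint torques, N m; "tool_pos": TCP position; "ee_rot": TCP orientation; "wrist_force": force on the tool from outside, world axes, zero at the start; "wrist_torque": the same for the moment, N m; "grip_width": finger opening in m.
Only numpy, scipy, OpenCV 4.12 (cv2) and the standard library are available. Lean on these libraries where they do the work, as an engineer would, in place of code of your own. Each camera call takes 0.05 s, during which the arm holds its last target. There are 200 camera calls.

## Working session

There is one attempt and no reset: what is moved stays moved. The work goes in short steps, Python scripts to look and compute and a shell command to move; the robot and the scene stay as the last step left them, time stands still between calls to the robot, and variables do not carry over. Pictures are saved under pics/ and viewed, about 8 in all and at most 12, crops included, and the job is handed in when it is done.

```bash
ls; mkdir -p pics; cat > h.py <<'E'
import numpy as np, cv2
from scipy.spatial.transform import Rotation as R
from plant import bot
def cam(n):
    c=bot.calibration(n); a=np.array(c["attitude"],float)
    Rm=R.from_quat(a).as_matrix() if a.size==4 else (a if a.shape==(3,3) else None)
    return np.array(c["mtx"]),c["k1"],np.array(c["position"]),Rm
def rays(n,uv):
    K,k1,p,Rm=cam(n)
    uv=np.atleast_2d(np.array(uv,float))
    s=cv2.undistortPoints(uv[:,None,:],K,np.array([k1,0,0,0.]))[:,0]
    return p,np.c_[s[:,0],-s[:,1],-np.ones(len(s))]@Rm.T
def onplane(n,uv,z):
    p,d=rays(n,uv); return p+d*((z-p[2])/d[:,2])[:,None]
def cloud(n,dep):
    v,u=np.mgrid[0:480,0:640]
    p,d=rays(n,np.c_[u.ravel(),v.ravel()])
    return (p+d*dep.reshape(-1,1)).reshape(480,640,3)
def proj(n,P):
    K,k1,p,Rm=cam(n); q=(np.atleast_2d(P)-p)@Rm
    return cv2.projectPoints(np.c_[q[:,0],-q[:,1],-q[:,2]],np.zeros(3),np.zeros(3),K,np.array([k1,0,0,0.]))[0][:,0]
E
python3 - <<'E'
from h import *
for n in("top","side"):
    print(n,bot.calibration(n))
    im,d=bot.capture(n); cv2.imwrite(f"pics/{n}0.png",im[:,:,::-1]); np.savez(f"pics/{n}0.npz",im=im,d=d)
print(bot.get_obs())
E
```

```text
pics
top {'mtx': array([[613.38823237,   0.        , 318.94723479],
       [  0.        , 613.38823237, 234.30940416],
       [  0.        ,   0.        ,   1.        ]]), 'k1': 0.07406882598681358, 'position': array([0.25886745, 0.41587957, 1.36000883]), 'attitude': array([ 0.07361692, -0.07510503, -0.69405395,  0.71220004])}
side {'mtx': array([[509.5827872 ,   0.        , 322.73973137],
       [  0.        , 509.5827872 , 239.52140498],
       [  0.        ,   0.        ,   1.        ]]), 'k1': -0.08167439875972543, 'position': array([ 0.77611352, -0.35677722,  0.91042348]), 'attitude': array([0.37566192, 0.06204763, 0.15184672, 0.91212433])}
{'clock': 0.1, 'qpos': array([ 1.10441952e+00,  4.91474627e-01,  1.55938098e+00,  7.01137623e-06,
        1.09169792e+00, -1.05590470e-01]), 'joint_velocities': array([ 0.00026982,  0.00032399, -0.00322646,  0.00102474, -0.00065836,
        0.0004552 ]), 'tau': array([ 2.34967098e-03, -6.19448876e+01, -2.62021512e+01, -1.00318373e-04,
        2.87991454e-03,  8.00599992e-06]), 'tool_pos': array([0.22050322, 0.58457515, 0.2042041 ]), 'ee_rot': array([ 0.69595774, -0.12696559,  0.1267697 , -0.69530713]), 'wrist_force': array([0.63512991, 0.378219  , 0.26778603]), 'wrist_torque': array([-0.01352431, -0.01998753,  0.04688141]), 'grip_width': 0.08527386968861614}
```

View pics/top0.png

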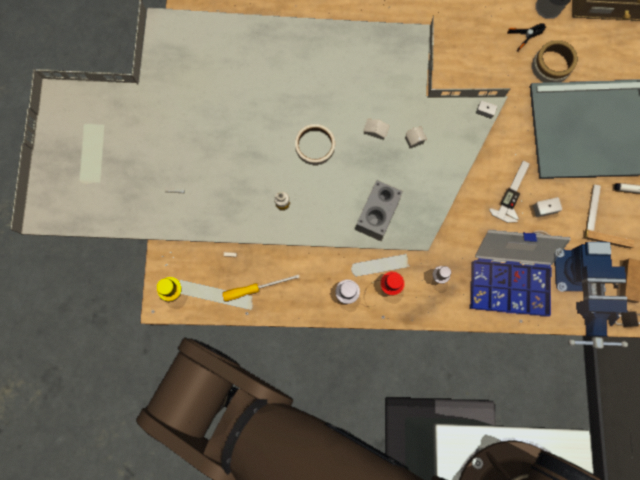

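View pics/side0.png

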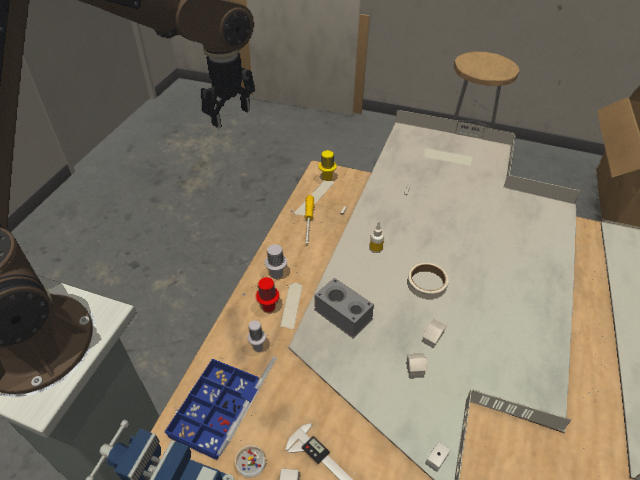

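The top view shows the thick pin at about (347,291), the slim pin at (442,274), and a red decoy between them at (392,283). The block is at about (378,210), with the wide bore at its lower end, about (376,216). The side view agrees, with the thick pin at (276,262) and the wide bore at (339,295).

```bash
python3 - <<'E'
from h import *
rois={"top":{"thick":(330,275,365,308),"red":(377,268,408,298),"slim":(430,262,456,288),"block":(345,170,412,245)},
"side":{"thick":(260,238,292,282),"red":(252,275,284,315),"slim":(244,316,270,354),"block":(308,270,380,340)}}
for n in rois:
    f=np.load(f"pics/{n}0.npz"); C=cloud(n,f["d"]); print(n)
    for k,(a,b,c,d) in rois[n].items():
        P=C[b:d,a:c].reshape(-1,3); P=P[f["d"][b:d,a:c].ravel()>0]
        if k!="block":
            T=P[(P[:,2]>.078)&(P[:,2]<.095)]; F=P[(P[:,2]>.038)&(P[:,2]<.052)]
            print(k,"knob",len(T),T.mean(0).round(4),(T.min(0)+T.max(0))[:2]/2,np.ptp(T,0).round(3),"flange mid",((F.min(0)+F.max(0))/2).round(4),np.ptp(F,0).round(3))
        else:
            T=P[(P[:,2]>.057)&(P[:,2]<.068)]
            (x,y),s,ang=cv2.minAreaRect(T[:,:2].astype(np.float32)*1000); print("block",len(T),T[:,2].mean(),x,y,s,ang)
            m=((C[...,2]>.057)&(C[...,2]<.068)).astype(np.uint8); m2=np.zeros_like(m); m2[b:d,a:c]=m[b:d,a:c]
            cs,h=cv2.findContours(m2*255,cv2.RETR_CCOMP,cv2.CHAIN_APPROX_NONE)
            for q,hh in zip(cs,h[0]):
                if hh[3]>=0 and cv2.contourArea(q)>8:
                    e=cv2.fitEllipse(q); print(" hole",e, onplane(n,[e[0]],.062)*1000)
E
```

```text
top
thick knob 211 [0.4163 0.3538 0.0855] [0.41685785 0.35305193] [0.034 0.034 0.015] flange mid [0.4163 0.3543 0.0449] [0.05  0.05  0.012]
red knob 213 [0.4368 0.2562 0.0854] [0.43652939 0.25602483] [0.033 0.032 0.014] flange mid [0.4374 0.2555 0.0452] [0.052 0.05  0.013]
slim knob 115 [0.4583 0.1516 0.0847] [0.4588171  0.15146332] [0.025 0.023 0.015] flange mid [0.4588 0.1519 0.0451] [0.037 0.035 0.013]
block 1107 0.062254005395856245 600.4243774414062 286.1957092285156 (65.8362808227539, 113.06924438476562) 66.98200225830078
 hole ((375.0158996582031, 216.41700744628906), (16.955101013183594, 19.131834030151367), 116.35240936279297) [[579.54465558 295.66709984  62.        ]]
 hole ((385.75958251953125, 193.89381408691406), (13.401455879211426, 13.939580917358398), 23.923099517822266) [[630.99290989 272.47693556  62.        ]]
side
thick knob 222 [0.4243 0.3291 0.086 ] [0.42730925 0.3121686 ] [0.05  0.112 0.013] flange mid [0.4192 0.3511 0.0462] [0.052 0.052 0.011]
red knob 196 [0.441  0.2531 0.0859] [0.43997461 0.25419662] [0.036 0.035 0.013] flange mid [0.4394 0.2538 0.0457] [0.051 0.05  0.012]
slim knob 118 [0.4631 0.1477 0.0852] [0.46234612 0.1486566 ] [0.023 0.023 0.012] flange mid [0.462  0.1488 0.0457] [0.035 0.034 0.012]
block 1142 0.06304071982400324 603.01806640625 285.409912109375 (67.33597564697266, 113.32300567626953) 66.68898010253906
 hole ((355.31451416015625, 309.1058654785156), (10.379660606384277, 12.390152931213379), 91.9637680053711) [[633.89736229 269.59732114  62.        ]]
 hole ((335.2928771972656, 295.3604736328125), (13.190235137939453, 16.830448150634766), 94.81891632080078) [[583.56311138 290.65116766  62.        ]]
```

```bash
cat >> h.py <<'E'
def go(p,jaw=None,q=None):
    o=bot.get_obs(); M=R.from_quat(o["ee_rot"]).as_matrix()
    print("t",o["clock"],"p",o["tool_pos"].round(4),"x",M[:,0].round(3),"y",M[:,1].round(3),"z",M[:,2].round(3),"F",o["wrist_force"].round(1),"w",round(o["grip_width"],4))
    print("tool shift cm",(M.T@(np.array(p)-o["tool_pos"])*100).round(2))
    if jaw is not None: # tool straight down with jaw axis given
        y=np.array([0,0,-1.]); z=np.array(jaw,float); z/=np.linalg.norm(z); z*=np.sign(z@M[:,2])
        T=np.c_[np.cross(y,z),y,z]; print("turn",R.from_matrix(M.T@T).as_rotvec().round(3),"shift after turn",(T.T@(np.array(p)-o["tool_pos"])*100).round(2))
E
python3 -c "
from h import *
go([.418,.3525,.2],[.98,.2,0])"
```

```text
t 0.1 p [0.2205 0.5846 0.2042] x [ 0.936 -0.353 -0.   ] y [-0.    -0.001 -1.   ] z [ 0.353  0.936 -0.001] F [0.6 0.4 0.3] w 0.0853
tool shift cm [ 26.67   0.43 -14.74]
turn [1.000e-03 1.009e+00 0.000e+00] shift after turn [26.69  0.42 14.71]
```

```bash
python3 -m inch '[[3,0,0,0,0.144,0,8.5],[3,0,0,0,0.144,0,8.5],[3,0,0,0,0.144,0,8.5],[3,0,0,0,0.144,0,8.5],[3,0,0,0,0.144,0,8.5],[3,0,0,0,0.144,0,8.5],[3,0,0,0,0.144,0,8.5],[0,0,0,0,0,0,8.5]]' 60; python3 -c "
from h import *
go([.418,.3525,.13],[.98,.2,0])"
```

```text
clock: 0.9
tool_pos: [0.3629, 0.4387, 0.2045]
ee_rot: [0.547, -0.449, 0.449, -0.546]
wrist_force: [-0.3, 0.4, -0.5]
grip_width: 0.0846
t 0.9 p [0.3629 0.4387 0.2045] x [ 0.194 -0.981  0.001] y [-0.001 -0.001 -1.   ] z [ 0.981  0.194 -0.001] F [-0.3  0.4 -0.5] w 0.0846
tool shift cm [9.52 7.46 3.74]
turn [ 0.001 -0.006  0.001] shift after turn [9.55 7.45 3.68]
```

```bash
python3 -m inch '[[4,2,1.5,0,0,0,8.5],[3.5,3,1.4,0,0,0,8.5],[2,2.5,0.8,0,-0.006,0,8.5],[0,0,0,0,0,0,8.5],[0,0,0,0,0,0,8.5]]'; python3 - <<'E'
from h import *
go([.418,.3525,.13],[.98,.2,0])
ims=[]
for n in("top","side"):
    im,d=bot.capture(n); np.savez(f"pics/{n}1.npz",im=im,d=d)
    u,v=proj(n,[.418,.3525,.09])[0].astype(int)
    ims.append(cv2.resize(im[v-60:v+60,u-50:u+50],None,fx=4,fy=4,interpolation=cv2.INTER_CUBIC)); print(n,u,v)
cv2.imwrite("pics/a1.png",np.hstack(ims)[:,:,::-1])
E
```

```text
clock: 1.4
tool_pos: [0.4173, 0.3561, 0.1297]
ee_rot: [0.549, -0.446, 0.445, -0.549]
wrist_force: [-1.0, -0.1, 0.4]
grip_width: 0.0848
t 1.4 p [0.4173 0.3561 0.1297] x [ 0.207 -0.978 -0.   ] y [-0.001 -0.    -1.   ] z [ 0.978  0.207 -0.001] F [-1.  -0.1  0.4] w 0.0848
tool shift cm [ 0.37 -0.03 -0.01]
turn [ 0.001  0.007 -0.   ] shift after turn [ 0.37 -0.03 -0.  ]
top 348 288
side 273 247
```

View pics/a1.png

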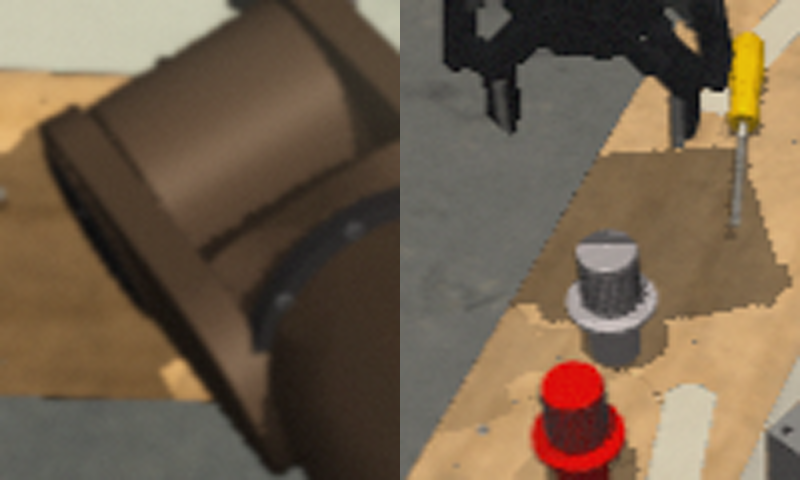

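The side view shows the jaws straddling the thick pin, with its knob at about crop (608,265). The arm blocks the top view. I'll descend and grip.

```bash
python3 -m inch '[[0.37,2,0,0,0.007,0,8.5],[0,2.5,0,0,0,0,8.5],[0,2.35,0,0,0,0,8.5],[0,0,0,0,0,0,8.5],[0,0,0,0,0,0,6],[0,0,0,0,0,0,4.5],[0,0,0,0,0,0,3.8],[0,0,0,0,0,0,3.8]]'; python3 -m inch '[[0,0,0,0,0,0,3],[0,0,0,0,0,0,3],[0,0,0,0,0,0,3],[0,0,0,0,0,0,3]]' 70;  python3 - <<'E'
from h import *
go([.418,.3525,.061],[.98,.2,0])
E
```

```text
clock: 2.3
tool_pos: [0.4183, 0.3524, 0.0621]
ee_rot: [-0.547, 0.447, -0.447, 0.548]
wrist_force: [-0.6, 0.1, 0.1]
grip_width: 0.0381
clock: 2.7
tool_pos: [0.4181, 0.352, 0.0612]
ee_rot: [0.548, -0.447, 0.447, -0.548]
wrist_force: [0.1, 0.4, 0.5]
grip_width: 0.03
t 2.7 p [0.4181 0.352  0.0612] x [ 0.2  -0.98 -0.  ] y [-0.  0. -1.] z [ 0.98  0.2  -0.  ] F [0.1 0.4 0.5] w 0.03
tool shift cm [-0.05  0.02  0.  ]
turn [ 0. -0. -0.] shift after turn [-0.05  0.02  0.  ]
```

The opening reads 30 mm, but the knob is 34 mm across, so I'll look at it.

```bash
python3 - <<'E'
from h import *
im,d=bot.capture("side"); np.savez("pics/side2.npz",im=im,d=d)
cv2.imwrite("pics/a2.png",cv2.resize(im[200:320,210:340],None,fx=5,fy=5,interpolation=cv2.INTER_CUBIC)[:,:,::-1])
C=cloud("side",d); print(C[240:290:6,262:292:6].round(3)[...,:].tolist())
E
```

```text
[[[0.4, 0.337, 0.124], [0.355, 0.452, -0.0], [0.371, 0.454, 0.003], [0.438, 0.348, 0.126], [0.445, 0.365, 0.112]], [[0.395, 0.342, 0.099], [0.363, 0.432, 0.0], [0.416, 0.36, 0.088], [0.437, 0.347, 0.108], [0.407, 0.443, 0.004]], [[0.359, 0.405, 0.004], [0.409, 0.341, 0.085], [0.422, 0.345, 0.086], [0.435, 0.35, 0.085], [0.412, 0.43, -0.002]], [[0.367, 0.386, 0.004], [0.41, 0.336, 0.071], [0.425, 0.336, 0.077], [0.434, 0.347, 0.068], [0.422, 0.407, 0.002]], [[0.374, 0.37, 0.002], [0.407, 0.34, 0.046], [0.425, 0.333, 0.06], [0.435, 0.344, 0.052], [0.445, 0.354, 0.045]], [[0.381, 0.354, -0.0], [0.396, 0.356, 0.003], [0.427, 0.327, 0.046], [0.431, 0.348, 0.025], [0.437, 0.369, 0.004]], [[0.391, 0.334, 0.004], [0.402, 0.341, 0.001], [0.419, 0.339, 0.01], [0.432, 0.345, 0.008], [0.441, 0.357, -0.002]], [[0.433, 0.254, 0.088], [0.444, 0.26, 0.087], [0.424, 0.326, 0.005], [0.439, 0.327, 0.009], [0.45, 0.337, 0.002]], [[0.439, 0.24, 0.088], [0.451, 0.245, 0.087], [0.456, 0.262, 0.069], [0.443, 0.316, 0.002], [0.456, 0.32, 0.002]]]
```

View pics/a2.png

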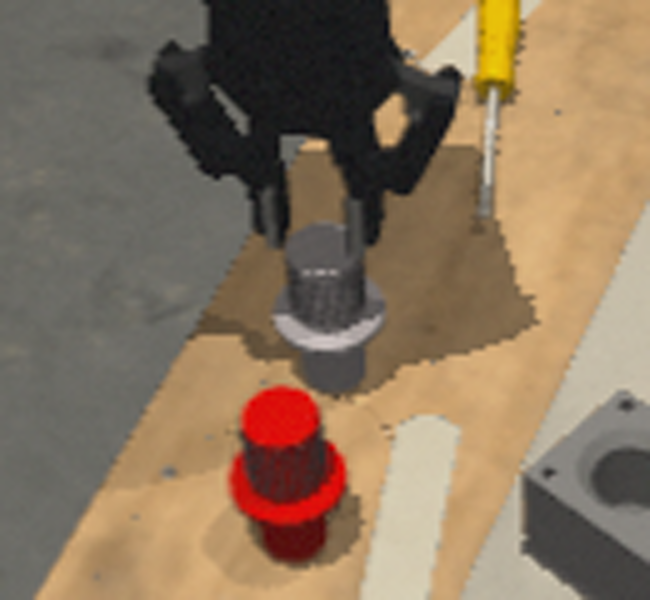

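The side view shows fingertips at crop (275,245) and (365,240), which looks above or behind the knob top at (325,240). They closed on nothing. I'll measure the finger points in both pictures.

```bash
python3 - <<'E'
from h import *
for k,tcp in((1,[.4173,.3561,.1297]),(2,[.4181,.352,.0612])):
    f=np.load(f"pics/side{k}.npz"); C=cloud("side",f["d"]); im=f["im"].astype(int)
    xa=np.array([.2,-.98,0]);za=np.array([.98,.2,0])
    D=C-np.array(tcp); X=D@xa; Z=D@za; H=C[...,2]
    m=(abs(X)<.03)&(abs(Z)<.07)&(H>.02)&(im.max(2)<140)&(f["d"]>0)
    print("tcp",tcp)
    for lo in np.arange(.02,.21,.01):
        s=m&(H>=lo)&(H<lo+.01)
        if s.sum(): 
            for nm,q in(("L",s&(Z<0)),("R",s&(Z>0))):
                if q.sum(): print(round(lo,3),nm,q.sum(),"X",X[q].min().round(3),X[q].max().round(3),"Z",Z[q].min().round(3),Z[q].max().round(3))
o=bot.get_obs(); print(o["qpos"],o["tool_pos"],o["grip_width"])
E
```

```text
tcp [0.4173, 0.3561, 0.1297]
0.02 L 8 X 0.013 0.02 Z -0.011 -0.0
0.02 R 19 X 0.006 0.021 Z 0.002 0.016
0.03 L 1 X 0.02 0.02 Z -0.002 -0.002
0.04 L 14 X -0.004 0.029 Z -0.022 -0.001
0.04 R 33 X -0.016 0.029 Z 0.001 0.027
0.05 L 16 X 0.014 0.03 Z -0.013 -0.0
0.05 R 26 X 0.004 0.022 Z 0.002 0.019
0.06 L 17 X 0.009 0.022 Z -0.016 -0.001
0.06 R 32 X 0.004 0.023 Z 0.001 0.018
0.07 L 14 X 0.011 0.024 Z -0.014 -0.0
0.07 R 32 X 0.002 0.023 Z 0.001 0.019
0.08 L 34 X -0.011 0.021 Z -0.014 -0.0
0.08 R 40 X -0.013 0.024 Z 0.0 0.018
0.09 L 1 X -0.002 -0.002 Z -0.004 -0.004
0.17 L 15 X -0.011 0.01 Z -0.053 -0.042
0.17 R 5 X 0.004 0.01 Z 0.044 0.052
0.18 L 29 X -0.012 0.012 Z -0.057 -0.043
0.18 R 25 X -0.005 0.011 Z 0.043 0.056
0.19 L 33 X -0.01 0.011 Z -0.056 -0.042
0.19 R 32 X -0.005 0.01 Z 0.043 0.056
0.2 L 30 X -0.011 0.011 Z -0.056 -0.042
0.2 R 24 X -0.006 0.011 Z 0.043 0.056
tcp [0.4181, 0.352, 0.0612]
0.02 L 7 X 0.011 0.015 Z -0.008 -0.0
0.02 R 16 X 0.003 0.017 Z 0.0 0.014
0.03 R 2 X 0.014 0.016 Z 0.005 0.009
0.04 L 29 X -0.009 0.027 Z -0.024 -0.001
0.04 R 51 X -0.022 0.026 Z 0.001 0.027
0.05
[... 699 characters left out ...]
.14 L 93 X -0.013 0.015 Z -0.052 -0.015
0.14 R 80 X -0.013 0.015 Z 0.014 0.049
0.15 L 41 X -0.015 0.019 Z -0.053 -0.013
0.15 R 56 X -0.016 0.016 Z 0.013 0.053
0.16 L 77 X -0.014 0.018 Z -0.058 -0.001
0.16 R 54 X -0.007 0.018 Z 0.001 0.058
0.17 L 73 X -0.003 0.018 Z -0.064 -0.0
0.17 R 65 X 0.001 0.019 Z 0.001 0.063
0.18 L 127 X -0.017 0.019 Z -0.066 -0.001
0.18 R 115 X -0.016 0.021 Z 0.001 0.065
0.19 L 102 X -0.012 0.02 Z -0.063 -0.0
0.19 R 144 X -0.014 0.02 Z 0.002 0.064
0.2 L 17 X 0.004 0.011 Z -0.041 -0.028
0.2 R 45 X -0.008 0.012 Z 0.015 0.041
[5.78994981e-01 5.72670466e-01 1.88990541e+00 7.08662814e-05
 6.79035541e-01 3.77955730e-01] [0.41805395 0.35204298 0.06117577] 0.03020546769500247
```

The fingertips are really at z≈0.092 with the reported TCP at 0.061. That puts them about 31 mm behind the reported TCP, not 11 mm ahead as the spec says. They are centred sideways, though. I'll trust the picture: open, shift 2 mm onto the pin and go down 4.1 cm in steps while watching the force.

```bash
python3 -m inch '[[0.2,0,0.25,0,0,0,6.5],[0,0,0,0,0,0,6.5],[0,0,0,0,0,0,6.5],[0,0,0,0,0,0,6.5],[0,1,0,0,0,0,6.5],[0,1,0,0,0,0,6.5],[0,0,0,0,0,0,6.5]]'; python3 - <<'E'
from h import *
im,d=bot.capture("side"); np.savez("pics/side3.npz",im=im,d=d)
go([.421,.3505,.02],[.98,.2,0])
C=cloud("side",d); tcp=bot.get_obs()["tool_pos"]; D=C-tcp; X=D[...,0]*.2-D[...,1]*.98; Z=D[...,0]*.98+D[...,1]*.2
m=(abs(X)<.015)&(abs(Z)>.029)&(abs(Z)<.055)&(C[...,2]>.02)
for s in(-1,1):
    q=m&(Z*s>0); print(s,np.sort(C[...,2][q])[:8].round(3),q.sum())
cv2.imwrite("pics/a3.png",cv2.resize(im[200:320,210:340],None,fx=5,fy=5,interpolation=cv2.INTER_CUBIC)[:,:,::-1])
E
```

```text
clock: 3.45
tool_pos: [0.4202, 0.3501, 0.0395]
ee_rot: [0.549, -0.448, 0.447, -0.547]
wrist_force: [0.3, -0.1, -0.3]
grip_width: 0.0649
t 3.5 p [0.4204 0.3503 0.0401] x [ 0.2   -0.98   0.001] y [-0.002 -0.001 -1.   ] z [ 0.98   0.2   -0.002] F [-0.6 -0.7 -0.7] w 0.0646
tool shift cm [-0.01  2.01  0.06]
turn [ 0.002 -0.     0.001] shift after turn [-0.    2.01  0.06]
-1 [0.076 0.076 0.078 0.079 0.079 0.079 0.08  0.08 ] 369
1 [0.076 0.077 0.078 0.078 0.079 0.08  0.082 0.082] 489
```

View pics/a3.png

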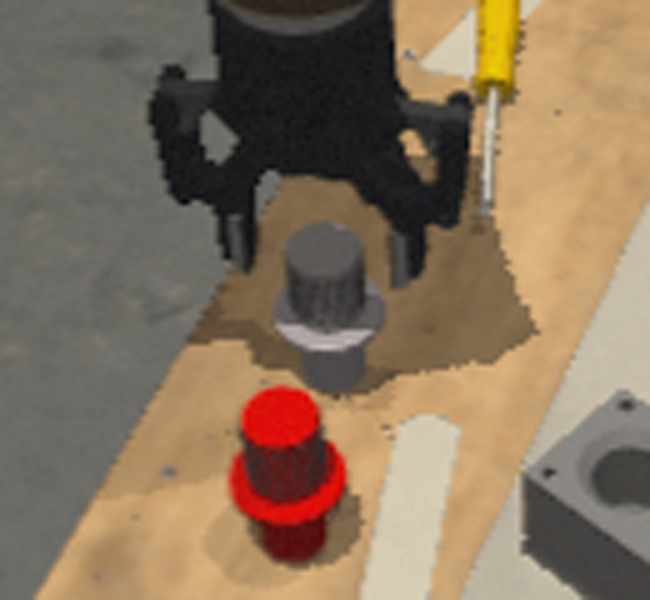

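Now the jaws straddle the knob: tips at crop (240,268) and (402,285), at z≈0.076. Another 2 cm down, then close.

```bash
python3 -m inch '[[0,1,0.05,0,0,0,6.5],[0,1,0,0,0,0,6.5],[0,0,0,0,0,0,5],[0,0,0,0,0,0,3.8],[0,0,0,0,0,0,2.5],[0,0,0,0,0,0,2.5],[0,0,0,0,0,0,2.5],[0,0,0,0,0,0,2.5]]' 80;  python3 - <<'E'
from h import *
go([.421,.3505,.02],[.98,.2,0])
E
```

```text
clock: 4.3
tool_pos: [0.4214, 0.3507, 0.0213]
ee_rot: [-0.548, 0.447, -0.447, 0.548]
wrist_force: [-0.6, 0.1, -2.4]
grip_width: 0.0326
t 4.3 p [0.4214 0.3507 0.0213] x [ 0.2  -0.98 -0.  ] y [ 0.  0. -1.] z [0.98 0.2  0.  ] F [-0.6  0.1 -2.4] w 0.0326
tool shift cm [ 0.01  0.13 -0.04]
turn [-0. -0. -0.] shift after turn [ 0.01  0.13 -0.04]
```

Gripped: width 32.6 mm, with about 2.4 N of load on the wrist. Lift 10 cm and carry it over the bore.

```bash
python3 -m inch '[[0,-1,0,0,0,0,2.5],[0,-2.5,0,0,0,0,2.5],[0,-2.5,0,0,0,0,2.5],[0,-2,0,0,0,0,2.5],[0,-2,0,0,0,0,2.5],[1.2,0,2,0,0,0,2.5],[1.9,0,3.2,0,0,0,2.5],[1.9,0,3.2,0,0,0,2.5]]'; python3 -m inch '[[1.9,0,3.2,0,0,0,2.5],[1.3,0,2.1,0,0,0,2.5],[0.6,0,1,0,0,0,2.5],[0,0,0,0,0,0,2.5],[0,0,0,0,0,0,2.5]]';  python3 - <<'E'
from h import *
go([.5828,.294,.0963],[.98,.2,0])
ims=[]
for n in("top","side"):
    im,d=bot.capture(n); np.savez(f"pics/{n}4.npz",im=im,d=d)
    u,v=proj(n,[.5828,.294,.09])[0].astype(int)
    ims.append(cv2.resize(im[v-60:v+60,u-50:u+50],None,fx=4,fy=4,interpolation=cv2.INTER_CUBIC)); print(n,u,v)
cv2.imwrite("pics/a4.png",np.hstack(ims)[:,:,::-1])
E
```

```text
clock: 5.1
tool_pos: [0.5145, 0.3183, 0.1224]
ee_rot: [-0.548, 0.447, -0.447, 0.548]
wrist_force: [0.2, 0.1, -3.5]
grip_width: 0.0324
clock: 5.6
tool_pos: [0.5819, 0.2941, 0.1213]
ee_rot: [0.548, -0.447, 0.447, -0.547]
wrist_force: [-0.5, 0.2, -3.2]
grip_width: 0.0324
t 5.6 p [0.5819 0.2941 0.1213] x [ 0.2  -0.98 -0.  ] y [-0.001 -0.    -1.   ] z [ 0.98   0.2   -0.001] F [-0.5  0.2 -3.2] w 0.0324
tool shift cm [0.03 2.5  0.09]
turn [ 0.001 -0.    -0.   ] shift after turn [0.03 2.5  0.09]
top 377 211
side 335 285
```

View pics/a4.png

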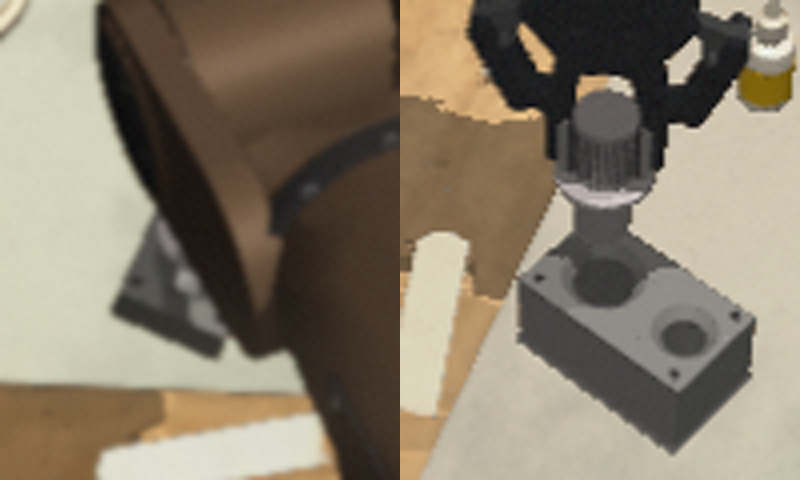

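The side view shows the pin held upright, with its knob at crop (605,150) and shank at (603,215), over the wide bore at (605,275). Top is occluded. Next I'll measure the pin's axis against the TCP.

```bash
cat >> h.py <<'E'
from scipy.optimize import least_squares
def pin_fit(n,d,tcp,M,hgt=.0213):
    """centre offsets (tool x, tool z) of knob/flange/shank from cloud in tool frame; y' = height above assumed foot"""
    D=(cloud(n,d)-tcp)@M; H=hgt-D[...,1]
    def circ(P,r):
        f=lambda c:np.hypot(P[:,0]-c[0],P[:,1]-c[1])-r
        s=least_squares(f,[0,0],loss="soft_l1",f_scale=.001); return s.x.round(4),len(P),np.abs(s.fun).mean().round(4)
    X,Z=D[...,0],D[...,2]; ok=(d>0)&(np.hypot(X,Z)<.03)
    for nm,a,b,r in(("knobside",.05,.080,.017),("shank",.006,.036,.015)):
        q=ok&(H>a)&(H<b)&(np.hypot(X,Z)>r-.005)&(np.hypot(X,Z)<r+.005)&(X>0)
        if nm=="knobside": q&=abs(Z)<.012
        if q.sum()>10: print(nm,circ(np.c_[X[q],Z[q]],r))
    q=ok&(H>.075)&(np.hypot(X,Z)<.014); print("knob top H",np.median(H[q&(H>.082)]).round(4))
E
python3 - <<'E'
from h import *
o=bot.get_obs(); d=np.load("pics/side4.npz")["d"]
pin_fit("side",d,o["tool_pos"],R.from_quat(o["ee_rot"]).as_matrix())
C=cloud("side",d);m=(abs(C[...,2]-.0625)<.004)&(np.hypot(C[...,0]-.602,C[...,1]-.286)<.07)
(x,y),s,a=cv2.minAreaRect(C[m][:,:2].astype(np.float32)*1000);print(x,y,s,a,C[m][:,2].mean())
E
```

```text
knobside (array([-0.0023, -0.0007]), 122, np.float64(0.0008))
shank (array([-0.0021, -0.0012]), 99, np.float64(0.0007))
knob top H 0.1409
603.1610107421875 285.251953125 (68.3648681640625, 112.1614990234375) 66.58380889892578 0.06313772047410819
```

```bash
python3 -m inch '[[0.3,0,-0.37,0,0,0,2.5],[0,0,0,0.131,0,0,2.5],[0,0,0,0.131,0,0,2.5],[0,0,0,0,0,0,2.5],[0,0,0,0,0,0,2.5]]'; cat >> h.py <<'E'
BORE=np.array([.5828,.2936,.062])
def foot(off=(-.0022,.0213,-.001),shifts=True,tgt=(0,0,-.0015)):
    o=bot.get_obs(); M=R.from_quat(o["ee_rot"]).as_matrix(); f=o["tool_pos"]+M@np.array(off)
    e=BORE+np.array(tgt)-f
    print("t",o["clock"],"foot rel bore mm",((f-BORE)*1000).round(1),"lean",np.degrees(np.arccos(-M[2,1])).round(1),"F",o["wrist_force"].round(1),"T",o["wrist_torque"].round(2),"w",round(o["grip_width"],4),"shift to tgt cm",(M.T@e*100).round(2))
    return o,M
E
python3 - <<'E'
from h import *
o,M=foot()
im,d=bot.capture("side"); np.savez("pics/side5.npz",im=im,d=d)
pin_fit("side",d,o["tool_pos"],M)
cv2.imwrite("pics/a5.png",cv2.resize(im[215:345,285:385],None,fx=4,fy=4,interpolation=cv2.INTER_CUBIC)[:,:,::-1])
E
```

```text
clock: 6.2
tool_pos: [0.5792, 0.2903, 0.1218]
ee_rot: [-0.472, 0.385, -0.501, 0.614]
wrist_force: [0.8, -0.0, -3.9]
grip_width: 0.0325
t 6.2 foot rel bore mm [ 0.4 -0.2 38.9] lean 14.9 F [ 0.8 -0.  -3.9] T [-0.06  0.25 -0.02] w 0.0325 shift to tgt cm [-0.03  3.9  -1.07]
knobside (array([-0.002 , -0.0002]), 121, np.float64(0.0009))
shank (array([-0.0023, -0.0008]), 107, np.float64(0.0007))
knob top H 0.1302
```

View pics/a5.png

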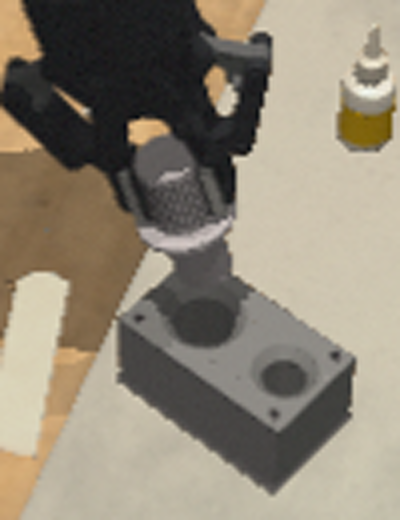

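The pin leans as planned: knob at crop (165,190), foot over the wide bore at (205,320). The tool-frame fits still agree. Now lower it into the mouth.

```bash
python3 -m inch '[[0,1,-0.27,0,0,0,2.5],[0,1.2,-0.33,0,0,0,2.5],[0,0.8,-0.22,0,0,0,2.5],[0,0.4,-0.11,0,0,0,2.5],[0,0.3,-0.08,0,0,0,2.5],[0,0,0,0,0,0,2.5],[0,0,0,0,0,0,2.5]]'; python3 - <<'E'
from h import *
foot()
E
```

```text
clock: 6.95
tool_pos: [0.58, 0.2902, 0.0831]
ee_rot: [-0.471, 0.385, -0.502, 0.615]
wrist_force: [0.2, 0.5, -2.9]
grip_width: 0.0324
t 6.95 foot rel bore mm [ 1.2 -0.3  0.2] lean 15.0 F [ 0.2  0.5 -2.9] T [-0.02  0.24 -0.02] w 0.0324 shift to tgt cm [-0.06  0.14 -0.15]
```

```bash
python3 -m inch '[[0,0.1,-0.1,0,0,0,2.5],[0,0.1,-0.06,0,0,0,2.5],[0,0,0,0,0,0,2.5],[0,0,0,0,0,0,2.5],[0,0,0,0,0,0,2.5]]'; python3 - <<'E'
from h import *
o,M=foot()
im,d=bot.capture("side"); np.savez("pics/side6.npz",im=im,d=d)
pin_fit("side",d,o["tool_pos"],M)
cv2.imwrite("pics/a6.png",cv2.resize(im[235:345,295:385],None,fx=5,fy=5,interpolation=cv2.INTER_CUBIC)[:,:,::-1])
E
```

```text
clock: 7.45
tool_pos: [0.5788, 0.2899, 0.0806]
ee_rot: [-0.471, 0.385, -0.502, 0.615]
wrist_force: [-0.6, 0.1, -3.3]
grip_width: 0.0322
t 7.45 foot rel bore mm [ 0.1 -0.6 -2.2] lean 15.0 F [-0.6  0.1 -3.3] T [-0.02  0.26 -0.04] w 0.0322 shift to tgt cm [-0.06 -0.07  0.02]
knobside (array([-0.0023,  0.    ]), 113, np.float64(0.0009))
shank (array([-0.0023, -0.0012]), 101, np.float64(0.001))
knob top H 0.1412
```

View pics/a6.png

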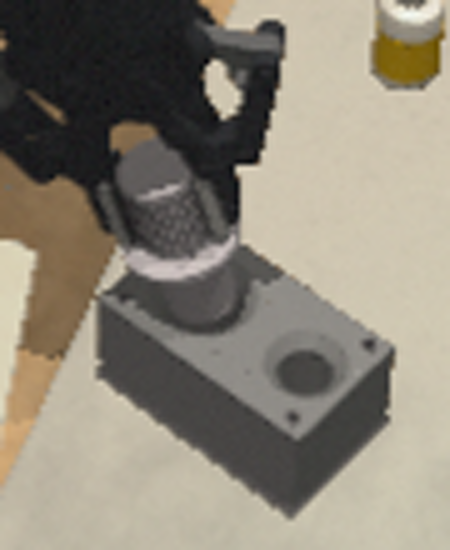

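The foot is in the mouth at crop (205,315), leaning 15°, with no contact force. I'll check its height from the knob top before straightening.

```bash
python3 - <<'E'
from h import *
for k,tcp,q in((6,None,None),):
    o=bot.get_obs(); M=R.from_quat(o["ee_rot"]).as_matrix(); d=np.load("pics/side6.npz")["d"]
    C=cloud("side",d); D=(C-o["tool_pos"])@M; H=.0213-D[...,1]; r=np.hypot(D[...,0]+.0022,D[...,2]+.001)
    q=(r<.014)&(H>.07)&(H<.1); print("top H",np.median(H[q]).round(4),q.sum())
    q=(r>.0185)&(r<.025)&(H>.04)&(H<.052)&(D[...,0]>0); print("flange H",np.percentile(H[q],[50,90]).round(4),q.sum())
    m=(abs(C[...,2]-.0625)<.004)&(np.hypot(C[...,0]-.602,C[...,1]-.286)<.06); print("block top",np.median(C[m][:,2]))
E
```

```text
top H 0.0871 100
flange H [0.047  0.0485] 71
block top 0.06347598658860537
```

```bash
python3 -m inch '[[0,0,0.14,-0.066,0,0,2.5],[0,0,0.14,-0.066,0,0,2.5],[0,0,0.14,-0.066,0,0,2.5],[0,0,0.14,-0.064,0,0,2.5],[0,0,0,0,0,0,2.5],[0,0,0,0,0,0,2.5]]'; python3 - <<'E'
from h import *
o,M=foot(tgt=(0,0,-.005))
go(o["tool_pos"],[.98,.2,0])
im,d=bot.capture("side"); np.savez("pics/side7.npz",im=im,d=d)
pin_fit("side",d,o["tool_pos"],M)
E
```

```text
clock: 8.1
tool_pos: [0.5841, 0.2909, 0.081]
ee_rot: [-0.547, 0.447, -0.448, 0.548]
wrist_force: [0.2, 0.5, -3.7]
grip_width: 0.0321
t 8.1 foot rel bore mm [-0.1 -0.7 -2.3] lean 0.1 F [ 0.2  0.5 -3.7] T [-0.05  0.04 -0.03] w 0.0321 shift to tgt cm [-0.07  0.27  0.02]
t 8.1 p [0.5841 0.2909 0.081 ] x [ 0.2  -0.98  0.  ] y [ 0.001  0.    -1.   ] z [0.98  0.2   0.001] F [ 0.2  0.5 -3.7] w 0.0321
tool shift cm [0. 0. 0.]
turn [-0.001 -0.     0.   ] shift after turn [0. 0. 0.]
knobside (array([-0.0021, -0.0005]), 112, np.float64(0.001))
shank (array([-0.0024, -0.0011]), 82, np.float64(0.0007))
knob top H 0.1389
```

```bash
python3 -m inch '[[-0.07,0.1,0.02,0,0,0,2.5],[0,0.15,0,0,0,0,2.5],[0,0.15,0,0,0,0,2.5],[0,0.15,0,0,0,0,2.5],[0,0,0,0,0,0,2.5],[0,0,0,0,0,0,2.5]]'; python3 - <<'E'
from h import *
foot(tgt=(0,0,-.01))
E
```

```text
clock: 8.75
tool_pos: [0.5842, 0.2917, 0.0759]
ee_rot: [-0.548, 0.447, -0.447, 0.548]
wrist_force: [0.4, -0.3, -3.0]
grip_width: 0.0323
t 8.75 foot rel bore mm [ 0.   0.1 -7.4] lean 0.0 F [ 0.4 -0.3 -3. ] T [ 0.02  0.04 -0.01] w 0.0323 shift to tgt cm [ 0.01  0.26 -0.  ]
```

```bash
python3 -m inch '[[0,0.1,0,0,0,0,2.5],[0,0.1,0,0,0,0,2.5],[0,0.1,0,0,0,0,2.5],[0,0,0,0,0,0,2.5]]'; python3 -m inch '[[0,0.15,0,0,0,0,2.5],[0,0.15,0,0,0,0,2.5],[0,0,0,0,0,0,2.5]]'; python3 - <<'E'
from h import *
foot(tgt=(0,0,-.04))
E
```

```text
clock: 9.15
tool_pos: [0.5842, 0.2917, 0.0727]
ee_rot: [0.548, -0.447, 0.447, -0.548]
wrist_force: [0.1, 0.1, -3.9]
grip_width: 0.0327
clock: 9.45
tool_pos: [0.5841, 0.2917, 0.0696]
ee_rot: [0.548, -0.447, 0.447, -0.548]
wrist_force: [0.1, 0.3, -3.9]
grip_width: 0.0325
t 9.45 foot rel bore mm [ -0.1   0.1 -13.7] lean 0.0 F [ 0.1  0.3 -3.9] T [ 0.03 -0.   -0.02] w 0.0325 shift to tgt cm [0.01 2.63 0.01]
```

It's in the bore with no side force. Slide on at 30 mm/s, then finish in small steps.

```bash
python3 -m inch '[[0,0.3,0,0,0,0,2.5],[0,0.3,0,0,0,0,2.5],[0,0.3,0,0,0,0,2.5],[0,0,0,0,0,0,2.5]]'; python3 -m inch '[[0,0.3,0,0,0,0,2.5],[0,0.3,0,0,0,0,2.5],[0,0.3,0,0,0,0,2.5],[0,0.3,0,0,0,0,2.5],[0,0,0,0,0,0,2.5]]'; python3 - <<'E'
from h import *
foot(tgt=(0,0,-.04))
E
```

```text
clock: 9.85
tool_pos: [0.584, 0.2916, 0.0603]
ee_rot: [0.548, -0.447, 0.447, -0.547]
wrist_force: [-0.1, -0.1, -3.8]
grip_width: 0.0325
clock: 10.35
tool_pos: [0.5841, 0.2916, 0.0484]
ee_rot: [0.548, -0.447, 0.447, -0.547]
wrist_force: [-0.2, 0.3, -3.9]
grip_width: 0.0323
t 10.35 foot rel bore mm [ -0.2  -0.  -34.9] lean 0.0 F [-0.2  0.3 -3.9] T [-0.04  0.08  0.  ] w 0.0323 shift to tgt cm [0.   0.51 0.02]
```

```bash
python3 -m inch '[[0,0.15,0,0,0,0,2.5],[0,0.15,0,0,0,0,2.5],[0,0.1,0,0,0,0,2.5],[0,0,0,0,0,0,2.5]]'; python3 -m inch '[[0,0.05,0,0,0,0,2.5],[0,0.05,0,0,0,0,2.5],[0,0,0,0,0,0,2.5]]'; python3 - <<'E'
from h import *
foot(tgt=(0,0,-.04))
E
```

```text
clock: 10.75
tool_pos: [0.5842, 0.2917, 0.0448]
ee_rot: [0.548, -0.447, 0.447, -0.548]
wrist_force: [0.5, 0.1, -4.1]
grip_width: 0.0324
clock: 11.05
tool_pos: [0.5842, 0.2917, 0.0439]
ee_rot: [-0.548, 0.447, -0.447, 0.548]
wrist_force: [-0.2, -0.4, -3.3]
grip_width: 0.0322
t 11.05 foot rel bore mm [  0.    0.1 -39.4] lean 0.0 F [-0.2 -0.4 -3.3] T [-0.03  0.01 -0.06] w 0.0322 shift to tgt cm [ 0.01  0.06 -0.  ]
```

```bash
python3 -m inch '[[0,0.06,0,0,0,0,2.5],[0,0,0,0,0,0,2.5]]'; python3 -m inch '[[0,0.05,0,0,0,0,2.5],[0,0,0,0,0,0,2.5]]'
```

```text
clock: 11.25
tool_pos: [0.5843, 0.2918, 0.0435]
ee_rot: [-0.548, 0.447, -0.447, 0.548]
wrist_force: [-0.4, 0.5, -1.0]
grip_width: 0.0323
clock: 11.45
tool_pos: [0.5843, 0.2918, 0.0434]
ee_rot: [-0.547, 0.447, -0.447, 0.548]
wrist_force: [-2.9, -1.5, 4.7]
grip_width: 0.0325
```

The force turns upward at tcp z 0.0434, so the flange is seated. Open, look, then retreat.

```bash
python3 -m inch '[[0,0,0,0,0,0,3.6],[0,0,0,0,0,0,4.5],[0,0,0,0,0,0,6],[0,0,0,0,0,0,6.5],[0,0,0,0,0,0,6.5],[0,-1,0,0,0,0,6.5],[0,-2,0,0,0,0,6.5],[0,0,0,0,0,0,6.5]]'; python3 -m inch '[[0,-3,0,0,0,0,6.5],[0,-4,0,0,0,0,6.5],[0,-4,0,0,0,0,6.5],[-4,-2,0,0,0,0,6.5],[-4,0,-3,0,0,0,6.5],[-4,0,-4,0,0,0,6.5],[0,0,0,0,0,0,6.5]]'; python3 - <<'E'
from h import *
im,d=bot.capture("side"); C=cloud("side",d)
def ctr(c,a,b,r): 
    q=(C[...,2]>a)&(C[...,2]<b)&(np.hypot(C[...,0]-c[0],C[...,1]-c[1])<r); P=C[q]; return P.mean(0).round(4),np.percentile(P[:,2],[10,50,90]).round(4),q.sum()
print("knob top",ctr((.5828,.2936),.1,.115,.025)); print("flange",ctr((.5828,.2936),.0645,.073,.032))
print("slim knob",ctr((.4623,.1487),.078,.095,.02))
print(bot.get_obs()["wrist_force"],bot.get_obs()["tool_pos"])
cv2.imwrite("pics/a7.png",cv2.resize(im[225:365,230:390],None,fx=4,fy=4,interpolation=cv2.INTER_CUBIC)[:,:,::-1])
E
```

```text
clock: 12.25
tool_pos: [0.5855, 0.2922, 0.0757]
ee_rot: [-0.546, 0.447, -0.448, 0.549]
wrist_force: [0.9, -0.7, -0.4]
grip_width: 0.0649
clock: 12.95
tool_pos: [0.4928, 0.3945, 0.2031]
ee_rot: [0.549, -0.446, 0.446, -0.549]
wrist_force: [0.9, -0.1, -0.4]
grip_width: 0.0652
knob top (array([0.5844, 0.2901, 0.1077]), array([0.1028, 0.1084, 0.1106]), np.int64(209))
flange (array([0.5868, 0.2838, 0.0683]), array([0.0651, 0.0686, 0.0709]), np.int64(227))
slim knob (array([0.4632, 0.1481, 0.0849]), array([0.0806, 0.0856, 0.0881]), np.int64(119))
[ 0.8338767  -0.20929587 -0.90979768] [0.49499622 0.39332873 0.20314062]
```

View pics/a7.png

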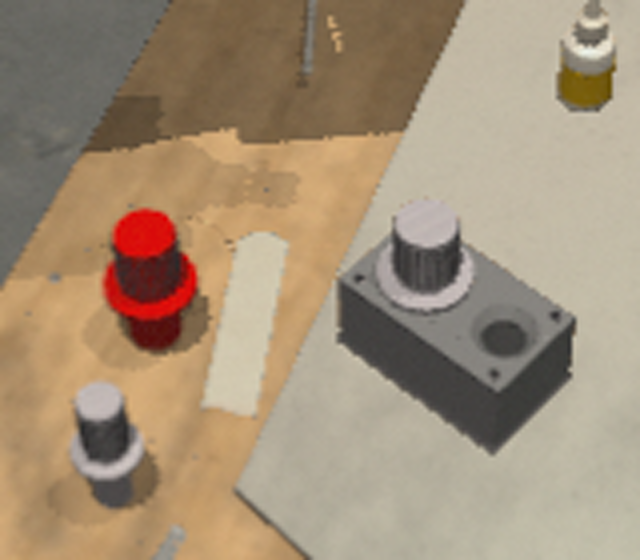

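The flange sits flat on the block at crop (425,280) and the knob top is at z≈0.108 (0.107 expected). The slim pin still stands at (105,440), and the gripper is clear. Handing in.

```bash
python3 -c "
from plant import bot
print(bot.close_job(), bot.get_obs()['clock'])"
```

```text
the job is handed in; nothing more can be done
the job is handed in; nothing more can be done
```

The thick pin is in the wide bore with its flange down on the block and released, and the job was handed in at about 13 s of the 35 s allowed. `close_job` gives no verdict, so what follows is from my own checks.

- **What I did:** I gripped the thick pin and leaned it 15°. I held its foot in the mouth of the bore for about 0.3 s, 1.5 to 2 mm below the rim by my estimate. I then straightened it and slid it down at no more than about 30 mm/s. There was no sideways force until the flange seated, when the wrist force turned from about 4 N down to about 5 N up.
- **Last checks:** In the side view the flange lies flat on the block and the knob top is at z ≈ 0.108 m (0.107 expected). The slim pin stands within about 1 mm of where it was. The gripper is clear of everything, and the wrist force is about 1 N, which is noise.
- **What disagreed:**
  - The fingertips are really about 31 mm behind the reported TCP, not 11 mm ahead of it. My first grasp closed on air just above the knob; I measured the offset and allowed for it.
  - The two cameras differed by about 3 mm in position. I used the side camera because it agreed with the arm. It read heights about 1 mm high, and the arm hid the work from the top camera.

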